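Lock the sprung tweezers in their check stand and hold them at the marked tip gap

TASK

Check the big sprung tweezers in the blue stand: first swing the keeper bar by its red knob fully shut across their tail until it clicks into its catch, then squeeze the two yellow grips together until each tip stands over its own green mark on the gauge, never letting a tip reach the red strip in the middle. Hold the tips steadily over the green marks and finish while still holding them so, the bar still shut; leave the other things on the cabinet where they are.

Things in the scene. Friction and masses are not known exactly. Their poses are not given: they have to be found in the camera images.
- stand: fixed blue check stand, plate 218 x 120 x 8 mm; origin at centre of its underside; place and yaw (within 0.4) vary. x runs from the gauge (-x, near the robot) to the tail cradle (+x), z up. Stand frame, mm: cradle x 41..106, y +-18, z to 46; catch post x 56..72, y 44..56, z to 64; white gauge x -107..-75, y +-35, top z 32; between them only the plate lies under the legs
- mark_left (a point): centre of the left (+y) green mark on the gauge's top, stand frame (-85, 10, 32) mm; the mark is 6 mm wide (y 7..13) and 30 mm long along x. A red strip lies between the marks (y -3..3)
- mark_right (a point): centre of the right green mark, stand frame (-85, -10, 32) mm (y -13..-7)
- keeper_bar (a joint): keeper bar, rad: 0 = shut on its stop, lying along the stand's +y across the tail; positive = open, swung level towards the gauge (anticlockwise from above), at most 1.6. Starts at 0.9 to 1.5, stays where left. A sprung plunger in the catch post resists from about 0.2 rad, is passed at 0.1 (5 to 8 N at the knob), then presses the bar to within 0.02 of 0
- keeper_knob (a point): centre of the top face of the red knob, an upright cylinder 14 mm across and 28 mm tall on the steel keeper bar, 55 mm from the hinge; knob top at z 90 mm, bar top at z 62 mm over the cabinet top. The bar is 14 mm wide, 8 mm thick and 72 mm long from the hinge
- keeper_hinge (a point): on the keeper bar's upright hinge axis, at the height of the bar's top face; stand frame (72, -35, 62) mm
- tweezers: tail block of the sprung tweezers, dark steel 54 x 22 x 26 mm, loose in the cradle with 1 mm play; origin at the centre of its underside, at stand frame (72, 0, 26) mm, axes as the stand's. About 0.24 kg with legs. Two steel legs 3 mm thick run from it towards the gauge, each on an upright pivot at stand frame (45, +-5) mm, sprung apart
- leg_left (a joint): turn of the left (+y) leg, rad: 0 = sprung open, grows as it is squeezed inwards, at most 0.19. At 0 its tip stands 26 mm from the middle line; 0.123 brings it to 10 mm, the middle of its green mark. About 1.5 N at the grip starts it, 7 N holds it at 0.123
- leg_right (a joint): the same for the right (-y) leg, mirrored; also positive when squeezed inwards
- grip_left (a point): outermost point of the left leg's yellow grip, an upright boss 10 mm across and 16 mm tall (z 32 to 48), 92 mm from the pivot: stand frame (-47, 28, 40) mm when open. Over both grips 56 mm when open, 33 mm with the tips amid the green marks; tips move 1.41 times as far as grips
- grip_right (a point): the same on the right leg, stand frame (-47, -28, 40) mm when open
- tip_left (a point): middle of the end of the left leg's tip (3 mm thick, 8 mm tall, its underside 4 mm over the gauge plate); stand frame (-85, 26, 40) mm when open
- tip_right (a point): the same on the right leg, (-85, -26, 40) mm when open
- screw_tin: bystander: round tin of screws, 68 mm across, 49 mm tall; origin at the centre of its underside
- tape_measure: bystander: yellow tape measure 35 x 70 x 66 mm; origin under its centre
- charger: bystander: black plug-in charger 78 x 48 x 36 mm; origin under its centre
- wood_block: bystander: small wood block 33 x 58 x 34 mm; origin under its centre

How it is judged:
On the way, in this order (a step that is already met when the one before it is completed fails the run):
1. the keeper bar is swung shut into its catch (value of joint keeper_bar below 0.05 rad), for 0.3 s.
2. with the bar shut, both grips are pinched and each tip stands over its green mark, for 1 s (value of joint keeper_bar below 0.05 rad and y of tip_left in the frame of stand between 0.007 and 0.013 m and y of tip_right in the frame of stand between -0.013 and -0.007 m and contact force between the fingers and leg_left above 2 N and contact force between the fingers and leg_right above 2 N), for 1 s.
At the end, for the whole second after the job is handed in: The keeper bar is shut (under 0.05 rad); each tip is 7 to 13 mm from the stand's middle line on its own side; the fingers press on both legs with over 2 N; the legs are still (under 0.08 rad/s); the tail is seated (height 22 to 31 mm in the stand, turned less than 0.12 rad) (all of step 2 and z of tweezers in the frame of stand between 0.022 and 0.031 m and angle between the x axis of tweezers and the x axis of stand, either way round below 0.12 rad and velocity of joint leg_left between -0.08 and 0.08 rad/s and velocity of joint leg_right between -0.08 and 0.08 rad/s); the arm keeps its last pose, push and grip.
It fails at once if a tip is squeezed over the red strip in the middle (within 3 mm of the middle line) (y of tip_left in the frame of stand below 0.003 m or y of tip_right in the frame of stand above -0.003 m).
It fails at once if the screw tin is pushed more than 25 mm away (distance of screw_tin from where it was at the start of the episode above 0.025 m).
It fails at once if the tape measure is pushed more than 25 mm away (distance of tape_measure from where it was at the start of the episode above 0.025 m).
It fails at once if the charger is pushed more than 25 mm away (distance of charger from where it was at the start of the episode above 0.025 m).
It fails at once if the wood block is pushed more than 25 mm away (distance of wood_block from where it was at the start of the episode above 0.025 m).
It also fails if it takes over 42 s, if anything falls off the work surface, if the arm or the gripper's body presses on something with over 40 N, if the wrist force passes 120 N, or if a joint passes its speed limit or range.

ROBOT

A 7-joint arm with a two-finger parallel gripper is mounted at the origin on a cart in front of the work surface, level with it; the furniture and walls round the work are solid. World frame = base frame: x ahead of the robot, y to its left, z up, the work surface at z = 0. Lengths are in m, angles in rad, forces in N, time in s.
With the tool pointing down it reaches from about 0.425 to 1.025 m from the base axis. Payload 9.4 kg.
Tool frame: the origin (TCP) lies between the finger pads; the fingertips stand 19 mm ahead of it and the grasp point (between the pads) is the TCP (r.finger_overhang is the distance from the TCP to the fingertips, in m); z points along the fingers, y is the direction in which the jaws open and shut (so a half turn about z gives the same grasp; the last joint's range is limited). The gripper opens to 85 mm and grips with 20 to 120 N. Pads are 22 mm wide; open, the fingers measure 114 mm over their backs; the gripper's body (76 mm by 85 mm) begins 54 mm behind the grasp point. The pads swing forward as they close: fully open they stand 13 mm farther back than shut.
Start: joints at [-1.193, 0.599, -0.003, 1.599, 0.002, 0.943, -0.08], TCP at [0.318, 0.651, 0.25] pointing down, gripper open.
Joint ranges: [-2.57, 2.57], [-0.35, 1.97], [-1.29, 1.29], [0.11, 2.56], [-1.05, 4.19], [0.11, 1.86], [-2.63, 2.63]. Speed limits (rad/s): [2.22, 2.22, 3.01, 3.01, 3.14, 3.14, 3.14].

INTERFACE

Orientations are given as a unit quaternion [x, y, z, w].
In Python, from cell import r gives the robot as it stands. The module is installed in compiled form; this text tells all that it offers.
- The arm moves only by the tool arm_command, never from a script. Its argument "plan" is a list of rows, each a list of 7 numbers: the opening, from 0 (shut) to 1 (fully open), then the shift along the tool's x, y, z in units of 30 mm (1.0 is 30 mm), then the turn, a rotation vector about the tool's x, y, z in units of 6 degrees (1.0 is 6 degrees). A call has 1 to 8 rows; each row is the pose to reach, as a shift and turn from the pose commanded when the call began, along the tool's axes at that moment; what a row does not reach only later rows make up. A row lasts 1/10 s, in which the tool goes at most 50 mm and 8.59 degrees, less where a joint would pass 70% of its speed; a pose out of reach is approached as far as the arm can. A call with a gripper value outside its range is refused whole. The fingers move at their own pace and stop on an object; "grip_force" is the grip in N (left out, the last holds). Time passes only in rows, so rows that repeat a pose let the fingers close. It gives the time, the measured TCP pose, the force and the opening at its end, in the units of the state.
- r.sense(): the state, without advancing time (a new reading comes with each control period).
- r.read_camera(name): name is "side" or "top" or "wrist"; returns a dict with "image" (400x640x3 uint8, red, green, blue), "depth" (400x640 float32, m along the optical axis (not along the pixel's ray), 0 where there is no reading), "intrinsics" (3x3 intrinsics, pixels), "k1" (the pictures are not rectified: a ray, as slopes to the right and down, at radius r is drawn at 1 + k1 r^2 times it, then the intrinsics apply), "rvec" (rotation vector, rad) and "tvec" (3), from world to camera coordinates, as OpenCV has them; the wrist camera has in their place "hand_eye" (4x4, takes a point from camera to tool coordinates, whose origin is the TCP and whose axes are the flange's). Camera axes: x right, y down, z forward; pixel columns grow to the right and rows downward; lengths in m; the calibration is good to about 2 mm. A picture is of the moment at which its call begins: read the wrist's pose just before it.
- r.hand_in(): hands the job in, once; it reports no verdict.
The state is a dict: "t": time; "joints": joint angles; "dq": joint speeds; "joint_torque": joint torques, N m; "position": TCP position; "orientation": TCP orientation; "wrist_force": force on the tool from outside, world axes, zero at the start; "wrist_torque": the same for the moment, N m; "gripper_width": finger opening in m.
Only numpy, scipy, OpenCV 4.12 (cv2) and the standard library are available. Lean on these libraries where they do the work, as an engineer would, in place of code of your own. Each camera call takes 0.05 s, during which the arm holds its last target. There are 200 camera calls.

## Working session

There is one attempt and no reset: what is moved stays moved. The work goes in short steps, Python scripts to look and compute and a tool call to move; the robot and the scene stay as the last step left them, time stands still between calls to the robot, and variables do not carry over. Pictures are saved under pics/ and viewed, about 8 in all and at most 12, crops included, and the job is handed in when it is done.

Besides the shell and the picture viewer there is one more tool, called after ">>>" as name(argument=value, ...), one argument or row to a line, values as JSON. arm_command: Moves the arm, as the interface text tells. Its arguments: {"type":"object","properties":{"plan":{"type":"array","items":{"type":"array","items":{"type":"number"}}},"grip_force":{"type":"number"}},"required":["plan"]}

```bash
mkdir -p pics; cat > h.py <<'E'
import numpy as np, cv2
from scipy.spatial.transform import Rotation as R
from cell import r
def cam(n):
    s=r.sense(); c=r.read_camera(n); K=np.array(c["intrinsics"])
    if n=="wrist":
        T=np.eye(4);T[:3,:3]=R.from_quat(s["orientation"]).as_matrix();T[:3,3]=s["position"]
        M=T@np.array(c["hand_eye"])
    else:
        W=np.eye(4);W[:3,:3]=R.from_rotvec(np.ravel(c["rvec"])).as_matrix();W[:3,3]=np.ravel(c["tvec"])
        M=np.linalg.inv(W)
    c["M"]=M;c["K"]=K;return c
def rays(c,u,v):
    K=c["K"];u=np.asarray(u,float);v=np.asarray(v,float)
    x=(u-K[0,2])/K[0,0];y=(v-K[1,2])/K[1,1]
    a,b=x.copy(),y.copy()
    for _ in range(20):
        f=1+c["k1"]*(a*a+b*b);a=x/f;b=y/f
    return np.stack([a,b,np.ones_like(a)],-1)
def on_z(c,u,v,z):  # intersect with plane z
    d=rays(c,u,v)@c["M"][:3,:3].T;o=c["M"][:3,3]
    return o+d*((z-o[2])/d[...,2])[...,None]
def cloud(c):
    v,u=np.mgrid[:400,:640]
    p=rays(c,u,v)*np.asarray(c["depth"])[...,None]
    return p@c["M"][:3,:3].T+c["M"][:3,3]
def save(c,name,box=None,s=1):
    im=c["image"][...,::-1]
    if box: im=im[box[1]:box[3],box[0]:box[2]]
    cv2.imwrite("pics/"+name,cv2.resize(im,None,fx=s,fy=s,interpolation=cv2.INTER_CUBIC))
def proj(c,P):
    W=np.linalg.inv(c["M"]);p=np.atleast_2d(P)@W[:3,:3].T+W[:3,3]
    q=p[:,:2]/p[:,2:];q=q*(1+c["k1"]*(q**2).sum(1,keepdims=True))
    return q@c["K"][:2,:2].T+c["K"][:2,2]
E
python3 - <<'E'
from h import *
print(r.sense())
a=cam("top");b=cam("side");print(a["K"],a["k1"],a["M"])
im=np.vstack([a["image"],b["image"]])[...,::-1]
cv2.imwrite("pics/a.png",cv2.resize(im,(480*1,600)))
save(a,"top.png",None,1.25)
E
```

```text
{'t': 0.0, 'joints': array([-1.19270409,  0.60012844, -0.00257285,  1.60013847,  0.00182884,
        0.94290297, -0.07980466]), 'dq': array([-0.00018766, -0.00249615,  0.00207837,  0.00023396, -0.00053546,
       -0.00068492, -0.00100955]), 'joint_torque': array([-5.52309848e-04, -7.76425266e+01,  1.56487450e+00, -2.58009160e+01,
        1.24131812e-02,  9.03982669e-03, -3.69281634e-05]), 'position': array([0.31828082, 0.65090087, 0.24941105]), 'orientation': array([ 2.25394964e-01,  9.74267155e-01, -7.80759291e-04, -1.03244354e-04]), 'wrist_force': array([ 0.98231044, -0.59189725,  0.23837173]), 'wrist_torque': array([-0.02536687, -0.0085317 ,  0.02699676]), 'gripper_width': 0.08552856138641224}
[[430.96017207   0.         318.59169802]
 [  0.         430.96017207 208.62193196]
 [  0.           0.           1.        ]] 0.0005437994146931452 [[-2.24576752e-02 -9.98971674e-01  3.93858663e-02  4.96369691e-01]
 [-9.99746718e-01  2.24980429e-02  5.81946064e-04 -1.23807375e-01]
 [-1.46745254e-03 -3.93628214e-02 -9.99223906e-01  1.04461787e+00]
 [ 0.00000000e+00  0.00000000e+00  0.00000000e+00  1.00000000e+00]]
```

View pics/top.png

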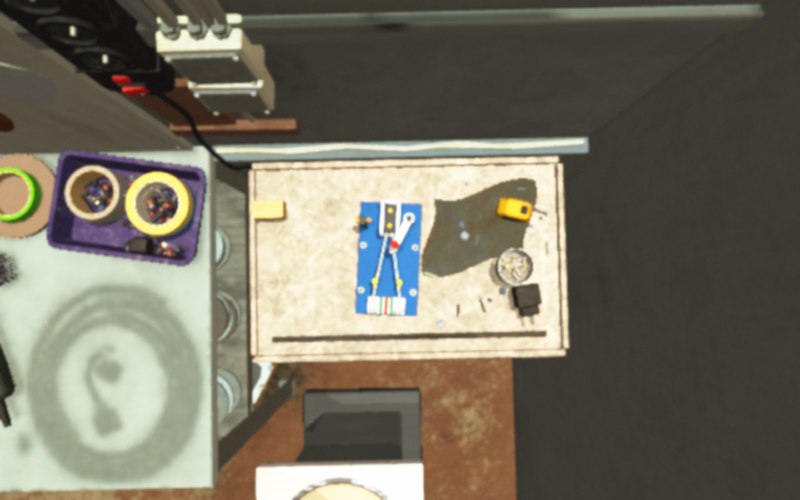

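View pics/a.png

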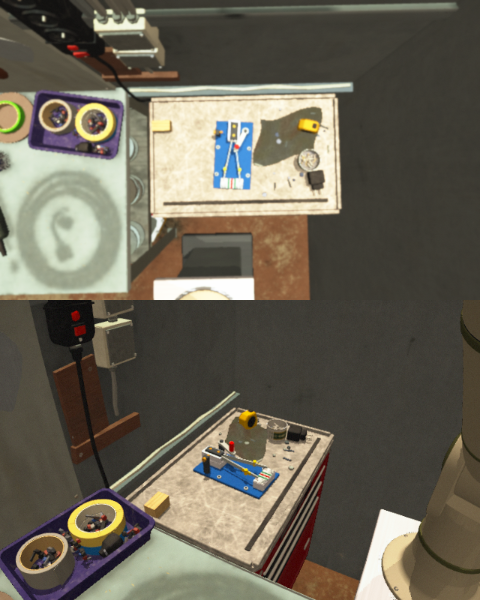

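```bash
python3 - <<'E'
from h import *
c=cam("top");save(c,"crop.png",(265,145,355,265),5)
im=cv2.cvtColor(c["image"],cv2.COLOR_RGB2HSV)
m=cv2.inRange(im,(100,150,80),(125,255,255));m[:,:270]=0;m[:,350:]=0;m[:150]=0;m[265:]=0
v,u=np.nonzero(m)
P=on_z(c,u,v,0.008)
rc=cv2.minAreaRect((P[:,:2]*1000).astype(np.float32));print(rc,cv2.boxPoints(rc))
m=cv2.inRange(im,(0,170,120),(6,255,255));v,u=np.nonzero(m);k=(u>270)&(u<350)&(v>150)&(v<265)
print(list(zip(u[k],v[k])))
C=cloud(c)
print("maxheights left/under path", [ (round(C[...,2][(abs(C[...,1]-y)<.05)&(C[...,0]>.2)&(C[...,0]<.75)].max(),3),y) for y in np.arange(-.3,.6,.1)])
E
```

```text
((542.856689453125, -103.83047485351562), (112.9847412109375, 210.16793823242188), 86.24934387207031) [[ 434.30237  -153.32782 ]
 [ 644.02014  -167.07587 ]
 [ 651.411     -54.33313 ]
 [ 441.69324   -40.585083]]
[(np.int64(314), np.int64(194)), (np.int64(315), np.int64(194)), (np.int64(316), np.int64(194)), (np.int64(314), np.int64(195)), (np.int64(315), np.int64(195)), (np.int64(316), np.int64(195)), (np.int64(317), np.int64(195)), (np.int64(314), np.int64(196)), (np.int64(315), np.int64(196)), (np.int64(316), np.int64(196)), (np.int64(317), np.int64(196)), (np.int64(315), np.int64(197)), (np.int64(316), np.int64(197))]
maxheights left/under path [(np.float64(0.539), np.float64(-0.3)), (np.float64(0.54), np.float64(-0.19999999999999998)), (np.float64(1.045), np.float64(-0.09999999999999998)), (np.float64(0.598), np.float64(5.551115123125783e-17)), (np.float64(0.644), np.float64(0.10000000000000003)), (np.float64(0.644), np.float64(0.2)), (np.float64(0.542), np.float64(0.3000000000000001)), (np.float64(0.407), np.float64(0.4000000000000001)), (np.float64(0.238), np.float64(0.5))]
```

View pics/crop.png

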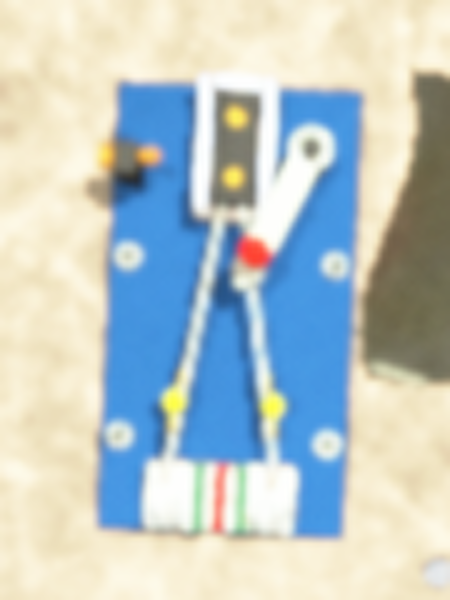

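```bash
cat >> h.py <<'E'
def plan(pos,xdir):
    """world target -> tool shift (30mm) & turn (6deg); tool z down, tool x along xdir or its opposite/nearest"""
    s=r.sense();Rt=R.from_quat(s["orientation"]);x=np.array([xdir[0],xdir[1],0.])/np.hypot(*xdir[:2])
    z=np.array([0,0,-1.]);out=[]
    for sg in(1,-1):
        X=x*sg;Rg=R.from_matrix(np.column_stack([X,np.cross(z,X),z]))
        out.append((Rt.inv()*Rg).as_rotvec())
    sh=Rt.inv().apply(np.array(pos)-s["position"])/.03
    for o in out: print("shift",sh.round(3),"turn",(np.degrees(o)/6).round(3))
E
python3 - <<'E'
from h import *
c=cam("wrist");print(np.array(c["hand_eye"]).round(3));print(c["K"][0,0])
t=cam("top");C=cloud(t);X,Y,Z=C[...,0],C[...,1],C[...,2]
for y in np.arange(-.3,.7,.1):
    k=(abs(Y-y)<.05)&(X>.2)&(X<.7)&(t["depth"]>0); print(round(y,1),np.percentile(Z[k],[50,95,99]).round(3) if k.any() else None)
yaw=-0.0655; plan([0.50,-0.115,0.27],[np.cos(yaw),np.sin(yaw)])
print(on_z(t,[315.5],[195.3],.09))
E
```

```text
[[-0.001 -0.964 -0.267  0.067]
 [ 1.    -0.001  0.001  0.   ]
 [-0.001 -0.267  0.964 -0.123]
 [ 0.     0.     0.     1.   ]]
355.7797590659837
-0.3 [0.004 0.047 0.063]
-0.2 [0.002 0.013 0.017]
-0.1 [0.007 0.053 0.065]
0.0 [0.    0.008 0.013]
0.1 [0.    0.031 0.036]
0.2 [0.062 0.116 0.122]
0.3 [0.069 0.122 0.127]
0.4 [0.07  0.117 0.121]
0.5 [0.07  0.109 0.117]
0.6 [0.07  0.1   0.109]
shift [-16.656 -20.283  -0.656] turn [-0.0000e+00  1.0000e-02  2.6282e+01]
shift [-16.656 -20.283  -0.656] turn [-0.007 -0.    -3.718]
[[ 0.56373589 -0.11705555  0.09      ]]
```

>>> arm_command(
  plan=[
    [1,-16.65,-20.3,-0.66,0,0,-3.72],
    [1,-16.65,-20.3,-0.66,0,0,-3.72],
    [1,-16.65,-20.3,-0.66,0,0,-3.72],
    [1,-16.65,-20.3,-0.66,0,0,-3.72],
    [1,-16.65,-20.3,-0.66,0,0,-3.72],
    [1,-16.65,-20.3,-0.66,0,0,-3.72],
    [1,-16.65,-20.3,-0.66,0,0,-3.72],
    [1,-16.65,-20.3,-0.66,0,0,-3.72],
  ],
)

```text
t: 1.05
position: [0.4107, 0.2602, 0.2606]
orientation: [0.033, 0.999, 0.0, 0.0]
wrist_force: [1.7, -0.5, -0.4]
gripper_width: 0.0853
```

```bash
python3 - <<'E'
from h import *
s=r.sense();print(s["t"],s["position"],s["joints"].round(2),s["wrist_force"].round(1));yaw=-0.0655; plan([0.50,-0.115,0.27],[np.cos(yaw),np.sin(yaw)])
E
```

```text
1.05 [0.41065891 0.26019    0.26056413] [-0.6   0.3  -0.11  2.12  0.05  0.72  0.77] [ 1.7 -0.5 -0.4]
shift [ -3.786 -12.286  -0.315] turn [-7.0000e-03  3.0000e-03 -2.9997e+01]
shift [ -3.786 -12.286  -0.315] turn [0.002 0.005 0.003]
```

>>> arm_command(
  plan=[
    [0.4,-3.79,-12.3,-0.3,0,0,0],
    [0.4,-3.79,-12.3,-0.3,0,0,0],
    [0.4,-3.79,-12.3,-0.3,0,0,0],
    [0.4,-3.79,-12.3,-0.3,0,0,0],
    [0.4,-3.79,-12.3,-0.3,0,0,0],
    [0.4,-3.79,-12.3,-0.3,0,0,0],
    [0.4,-3.79,-12.3,-0.3,0,0,0],
    [0.4,-3.79,-12.3,-0.3,0,0,0],
  ],
)

```text
t: 1.85
position: [0.5001, -0.117, 0.2697]
orientation: [0.034, 0.999, -0.0, 0.0]
wrist_force: [0.1, 0.6, -0.2]
gripper_width: 0.0343
```

>>> arm_command(
  plan=[
    [0.4,0,0,0,0,0,0],
    [0.4,0,0,0,0,0,0],
  ],
)

```text
t: 2.05
position: [0.4997, -0.114, 0.2692]
orientation: [0.034, 0.999, 0.0, -0.0]
wrist_force: [0.2, 0.1, -0.4]
gripper_width: 0.0342
```

```bash
python3 - <<'E'
from h import *
c=cam("wrist");s=r.sense();print(s["t"],s["position"]);np.savez("w1.npz",**{k:np.array(c[k]) for k in("image","depth","K","k1","M")});save(c,"w1.png",None,1.25)
E
```

```text
2.1 [ 0.49964388 -0.112834    0.269202  ]
```

View pics/w1.png

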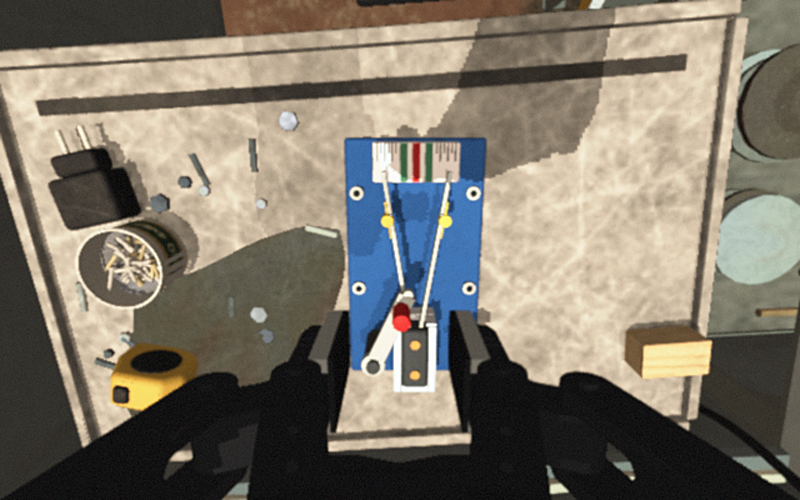

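```bash
python3 - <<'E'
from h import *
from scipy.optimize import least_squares
c=dict(np.load("w1.npz"));c["k1"]=float(c["k1"])
S=np.array([[-109,-60,8],[-109,60,8],[72,-35,62],[-47,23,48],[-47,-23,48],[-85,26,44],[-85,-26,44],[-75,0,32],[-107,-35,32]])/1000
px=np.array([[346,139],[486,138],[372,367],[446,220],[388,220],[448,174],[384,175],[416,182],[373,143]])/1.25
def W(p,P):
    cs,sn=np.cos(p[2]),np.sin(p[2]);P=np.atleast_2d(P);return np.column_stack([p[0]+cs*P[:,0]-sn*P[:,1],p[1]+sn*P[:,0]+cs*P[:,1],P[:,2]])
f=lambda p:(proj(c,W(p,S))-px).ravel()
q=least_squares(f,[.543,-.104,-.065],loss="soft_l1");print(q.x,q.fun.reshape(-1,2).round(1).tolist())
kp=on_z(c,[402/1.25],[322/1.25],.09)[0];h=W(q.x,[.072,-.035,.062])[0]
d=kp-h;print("knob",kp,"hinge",h,"r",np.hypot(*d[:2]),"theta",np.arctan2(d[1],d[0])-q.x[2]-np.pi/2)
# depth check of knob
C=cloud(c);m=(C[...,2]>.08)&(C[...,2]<.1)&(abs(C[...,0]-kp[0])<.03)&(abs(C[...,1]-kp[1])<.03);print(m.sum(),np.median(C[m],0))
k=(C[...,2]>.005)&(C[...,2]<.012)&(abs(C[...,0]-.53)<.15);
cv2.imwrite("pics/w1c.png",cv2.resize(c["image"][100:320,270:400,::-1],None,fx=2.7,fy=2.7))
E
```

```text
[ 0.54723336 -0.10280388 -0.07066833] [[-1.8, -0.1], [1.4, 1.0], [0.7, -0.3], [-0.1, 1.3], [-0.6, 1.2], [2.2, -1.6], [-0.5, -2.5], [0.2, 1.1], [-0.7, -0.8]]
knob [ 0.56618772 -0.11562346  0.09      ] hinge [ 0.61658232 -0.1428004   0.062     ] r 0.05725558688574259 theta 1.1468867561556997
206 [ 0.56559304 -0.11673823  0.08889515]
```

```bash
cat >> h.py <<'E'
ST=np.array([.5472,-.1028,-.0705])
def sw(P):
    cs,sn=np.cos(ST[2]),np.sin(ST[2]);return np.array([ST[0]+cs*P[0]-sn*P[1],ST[1]+sn*P[0]+cs*P[1],P[2]])
def knob(th,z): return sw([.072-.055*np.sin(th),-.035+.055*np.cos(th),z])
def jaw(a): a=a+np.pi/2; return [np.cos(a),np.sin(a)]  # tool x dir for jaw axis at world angle a
E
python3 - <<'E'
from h import *
s=r.sense();print(s["joints"].round(2))
print(knob(1.147,.087))
plan([.566,-.1165,.12],jaw(1.147-.0705-.2)); plan([.566,-.1165,.087],jaw(1.147-.0705-.2))
E
```

```text
[ 0.1   0.32  0.01  2.06 -0.01  0.76  1.62]
[ 0.56813904 -0.11669218  0.087     ]
shift [-2.217  0.02   4.973] turn [ 3.000e-03 -5.000e-03  6.007e+00]
shift [-2.217  0.02   4.973] turn [ 7.0000e-03  4.0000e-03 -2.3993e+01]
shift [-2.218  0.019  6.073] turn [ 3.000e-03 -5.000e-03  6.007e+00]
shift [-2.218  0.019  6.073] turn [ 7.0000e-03  4.0000e-03 -2.3993e+01]
```

>>> arm_command(
  plan=[
    [0.4,-2.22,0.02,2.5,0,0,6],
    [0.4,-2.22,0.02,2.5,0,0,6],
    [0.4,-2.22,0.02,4.5,0,0,6],
    [0.4,-2.22,0.02,4.5,0,0,6],
    [0.4,-2.22,0.02,4.5,0,0,6],
    [0.4,-2.22,0.02,4.5,0,0,6],
    [0.4,-2.22,0.02,4.5,0,0,6],
  ],
)

```text
t: 2.8
position: [0.5671, -0.1165, 0.1358]
orientation: [0.338, 0.941, 0.0, 0.001]
wrist_force: [-0.8, -0.2, 0.0]
gripper_width: 0.0342
```

```bash
python3 - <<'E'
from h import *
c=cam("wrist");s=r.sense();print(s["t"],s["position"],s["joints"].round(2));save(c,"w2.png",(160,150,560,400),2)
plan([.566,-.1165,.087],jaw(1.147-.0705-.2))
print(proj(c,knob(1.147,.09)),proj(c,[.566,-.1165,.09]))
E
```

```text
2.85 [ 0.56711212 -0.11679549  0.13591824] [ 0.    0.58  0.15  2.04 -0.17  0.52  1.16]
shift [ 0.038 -0.019  1.631] turn [0.017 0.019 0.04 ]
shift [ 0.038 -0.019  1.631] turn [-3.000e-02  2.600e-02 -2.996e+01]
[[318.59088837 245.79334185]] [[316.19447443 242.52695869]]
```

View pics/w2.png

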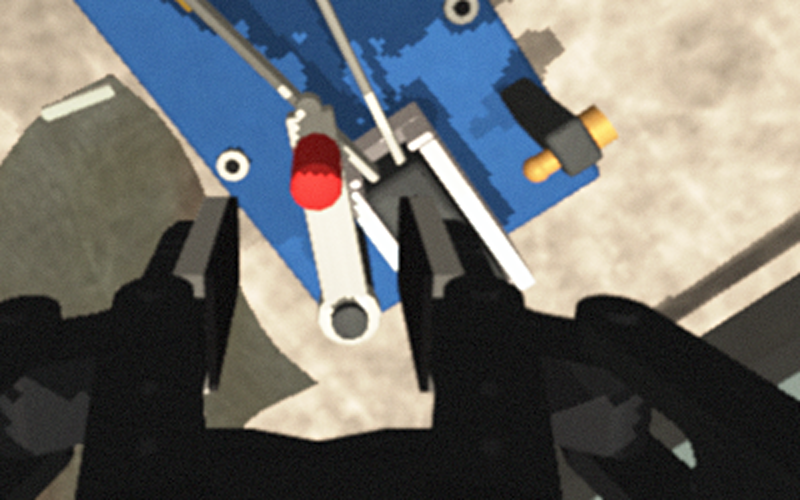

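>>> arm_command(
  plan=[
    [0.4,0,0,0.9,0,0,0],
    [0.4,0,0,1.63,0,0,0],
    [0.4,0,0,1.63,0,0,0],
    [0.1,0,0,1.63,0,0,0],
    [0.1,0,0,1.63,0,0,0],
    [0.1,0,0,1.63,0,0,0],
    [0.1,0,0,1.63,0,0,0],
    [0.1,0,0,1.63,0,0,0],
  ],
  grip_force=25,
)

```text
t: 3.65
position: [0.567, -0.1174, 0.0866]
orientation: [0.34, 0.94, 0.0, 0.001]
wrist_force: [-0.9, 0.6, 7.8]
gripper_width: 0.0125
```

```bash
python3 - <<'E'
from h import *
s=r.sense();print(s["t"],s["position"],s["wrist_force"].round(1),s["gripper_width"])
for th in (1.0,.8,.6,.4,.2,.1,0,-.06): plan(knob(th,.087),jaw(th*.85-.0705))
E
```

```text
3.65 [ 0.566987   -0.1173726   0.08663181] [-0.9  0.6  7.8] 0.012497660167120821
shift [ 0.019  0.309 -0.012] turn [0.01  0.014 0.934]
shift [ 0.019  0.309 -0.012] turn [-2.2000e-02  1.6000e-02 -2.9066e+01]
shift [ 0.001  0.675 -0.012] turn [0.012 0.013 2.557]
shift [ 0.001  0.675 -0.012] turn [-1.9000e-02  1.7000e-02 -2.7443e+01]
shift [-0.089  1.03  -0.011] turn [0.013 0.012 4.18 ]
shift [-0.089  1.03  -0.011] turn [-1.700e-02  1.700e-02 -2.582e+01]
shift [-0.247  1.36  -0.011] turn [0.014 0.011 5.804]
shift [-0.247  1.36  -0.011] turn [-1.5000e-02  1.8000e-02 -2.4196e+01]
shift [-0.468  1.652 -0.01 ] turn [0.015 0.01  7.427]
shift [-0.468  1.652 -0.01 ] turn [-1.3000e-02  1.8000e-02 -2.2573e+01]
shift [-0.599  1.779 -0.01 ] turn [0.015 0.01  8.239]
shift [-0.599  1.779 -0.01 ] turn [-1.2000e-02  1.9000e-02 -2.1761e+01]
shift [-0.742  1.894 -0.009] turn [1.600e-02 9.000e-03 9.051e+00]
shift [-0.742  1.894 -0.009] turn [-1.1000e-02  1.9000e-02 -2.0949e+01]
shift [-0.834  1.955 -0.009] turn [1.600e-02 9.000e-03 9.538e+00]
shift [-0.834  1.955 -0.009] turn [-1.0000e-02  1.9000e-02 -2.0462e+01]
```

>>> arm_command(
  plan=[
    [0.1,0,0.15,-0.05,0,0,0.4],
    [0.1,0.02,0.31,-0.05,0,0,0.93],
    [0.1,0.01,0.5,-0.05,0,0,1.7],
    [0.1,0,0.68,-0.05,0,0,2.55],
    [0.1,-0.04,0.85,-0.05,0,0,3.3],
    [0.1,-0.09,1.03,-0.05,0,0,4.18],
  ],
)

```text
t: 4.25
position: [0.5871, -0.0958, 0.087]
orientation: [0.538, 0.843, -0.001, -0.001]
wrist_force: [-2.4, -2.6, -3.3]
gripper_width: 0.013
```

```bash
python3 - <<'E'
from h import *
s=r.sense();print(s["t"],s["position"],s["wrist_force"].round(1),s["gripper_width"],knob(.6,.087))
for th in (.4,.2,.1,0,-.06): plan(knob(th,.088),jaw(th*.85-.0705))
E
```

```text
4.25 [ 0.58713069 -0.09583752  0.08697807] [-2.4 -2.6 -3.3] 0.012975896790928323 [ 0.58877509 -0.09531657  0.087     ]
shift [-0.009  0.423 -0.035] turn [-0.017 -0.002  1.581]
shift [-0.009  0.423 -0.035] turn [ 3.0000e-03 -2.6000e-02 -2.8419e+01]
shift [-0.084  0.781 -0.036] turn [-1.800e-02 -1.000e-03  3.204e+00]
shift [-0.084  0.781 -0.036] turn [ 1.0000e-03 -2.5000e-02 -2.6796e+01]
shift [-0.148  0.953 -0.036] turn [-0.018 -0.     4.016]
shift [-0.148  0.953 -0.036] turn [ 0.0000e+00 -2.4000e-02 -2.5984e+01]
shift [-0.229  1.118 -0.036] turn [-1.800e-02  1.000e-03  4.828e+00]
shift [-0.229  1.118 -0.036] turn [-1.0000e-03 -2.4000e-02 -2.5172e+01]
shift [-0.285  1.212 -0.036] turn [-1.800e-02  1.000e-03  5.315e+00]
shift [-0.285  1.212 -0.036] turn [-2.0000e-03 -2.4000e-02 -2.4685e+01]
```

>>> arm_command(
  plan=[
    [0.1,0,0.2,0,0,0,0.8],
    [0.1,-0.01,0.42,0,0,0,1.58],
    [0.1,-0.04,0.6,0,0,0,2.4],
    [0.1,-0.08,0.78,0,0,0,3.2],
    [0.1,-0.15,0.95,0,0,0,4.0],
    [0.1,-0.23,1.12,0,0,0,4.8],
    [0.1,-0.28,1.21,0,0,0,5.3],
    [0.1,-0.28,1.21,0,0,0,5.3],
  ],
)

```text
t: 5.05
position: [0.6193, -0.0877, 0.0866]
orientation: [0.748, 0.664, -0.003, -0.004]
wrist_force: [-15.0, -2.3, 8.3]
gripper_width: 0.0128
```

```bash
python3 - <<'E'
from h import *
s=r.sense();print(s["t"],s["position"],s["wrist_force"].round(1),s["gripper_width"],knob(0,.087))
plan(knob(-.06,.088),jaw(-.0705))
c=cam("wrist");save(c,"w3.png",(160,150,560,400),2)
E
```

```text
5.05 [ 0.61932067 -0.0877319   0.08657511] [-15.   -2.3   8.3] 0.012831002609803122 [ 0.62042998 -0.08792148  0.087     ]
shift [ 0.     0.147 -0.049] turn [-0.094 -0.005 -0.454]
shift [ 0.     0.147 -0.049] turn [-7.0000e-03  1.4600e-01  2.9546e+01]
```

View pics/w3.png

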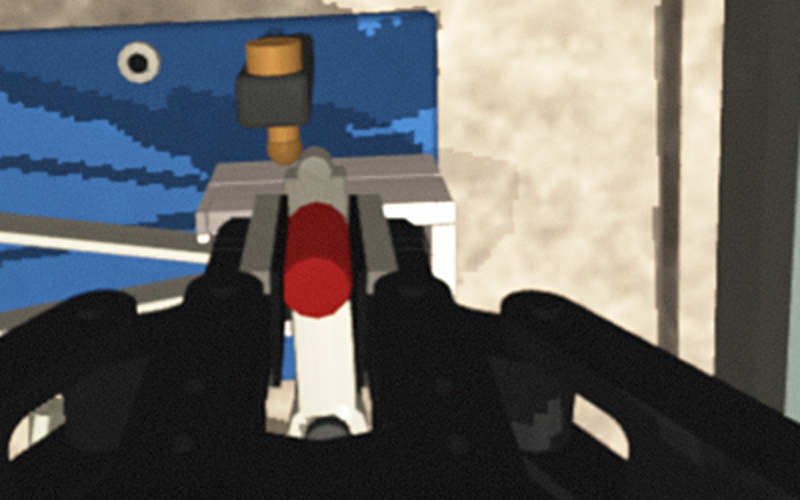

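>>> arm_command(
  plan=[
    [0.1,0,0.07,-0.03,0,0,0],
    [0.1,0,0.07,-0.03,0,0,0],
    [0.1,0,0.07,-0.03,0,0,0],
  ],
)

```text
t: 5.4
position: [0.6194, -0.0878, 0.0867]
orientation: [0.747, 0.665, -0.004, -0.005]
wrist_force: [-19.3, -2.7, 5.0]
gripper_width: 0.0126
```

>>> arm_command(
  plan=[
    [0.1,0,0,0,0,0,0],
    [0.4,0,0,0,0,0,0],
    [0.4,0,0,0,0,0,0],
    [0.4,0,0,0,0,0,0],
    [0.4,0,0,-1.5,0,0,0],
    [0.4,0,0,-2.5,0,0,0],
  ],
)

```text
t: 6.0
position: [0.6274, -0.0878, 0.1644]
orientation: [0.747, 0.665, 0.0, 0.0]
wrist_force: [0.9, -0.5, 0.9]
gripper_width: 0.0341
```

```bash
python3 - <<'E'
from h import *
s=r.sense();print(s["t"],s["position"],s["wrist_force"].round(1),s["joints"].round(2))
plan(sw([-.047,0,.20]),[-np.cos(ST[2]),-np.sin(ST[2])])
E
```

```text
6.0 [ 0.62735121 -0.08777589  0.16444153] [ 0.9 -0.5  0.9] [-0.28  0.64  0.51  1.91 -0.47  0.7   0.4 ]
shift [-0.876 -4.16  -1.188] turn [ 3.000e-03  8.000e-03 -1.543e+01]
shift [-0.876 -4.16  -1.188] turn [ 8.000e-03 -3.000e-03  1.457e+01]
```

>>> arm_command(
  plan=[
    [0.4,-0.88,-4.16,-1.2,0,0,-15.43],
    [0.4,-0.88,-4.16,-1.2,0,0,-15.43],
    [0.4,-0.88,-4.16,-1.2,0,0,-15.43],
    [1,-0.88,-4.16,-1.2,0,0,-15.43],
    [1,-0.88,-4.16,-1.2,0,0,-15.43],
    [1,-0.88,-4.16,-1.2,0,0,-15.43],
    [1,-0.88,-4.16,-1.2,0,0,-15.43],
    [1,-0.88,-4.16,-1.2,0,0,-15.43],
  ],
)

```text
t: 6.8
position: [0.5004, -0.0993, 0.1994]
orientation: [0.238, 0.971, 0.0, 0.001]
wrist_force: [0.6, -0.4, -0.4]
gripper_width: 0.0852
```

>>> arm_command(
  plan=[
    [1,0,0,0,0,0,0],
    [1,0,0,0,0,0,0],
    [1,0,0,0,0,0,0],
    [1,0,0,0,0,0,0],
    [1,0,0,0,0,0,0],
  ],
)

```text
t: 7.3
position: [0.4998, -0.0993, 0.1988]
orientation: [0.241, 0.97, -0.0, -0.0]
wrist_force: [-0.2, 0.7, 0.7]
gripper_width: 0.0855
```

```bash
python3 - <<'E'
from h import *
s=r.sense();c=cam("wrist");print(s["t"],s["position"],s["wrist_force"].round(1),s["joints"].round(2))
np.savez("w4.npz",**{k:np.array(c[k]) for k in("image","depth","K","k1","M")})
save(c,"w4.png",(160,80,480,320),2.5)
for P in ([-.047,.023,.048],[-.047,-.023,.048],[-.085,.01,.032],[-.085,-.01,.032],[-.085,0,.032],[.072,.02,.09]): print(P,((proj(c,sw(P))[0]-[160,80])*2.5).round(0))
E
```

```text
7.3 [ 0.49977669 -0.09926305  0.19881743] [-0.2  0.7  0.7] [-0.05  0.42  0.19  2.15 -0.14  0.58  1.32]
[-0.047, 0.023, 0.048] [462. 260.]
[-0.047, -0.023, 0.048] [330. 317.]
[-0.085, 0.01, 0.032] [376. 160.]
[-0.085, -0.01, 0.032] [320. 185.]
[-0.085, 0, 0.032] [348. 173.]
[0.072, 0.02, 0.09] [617. 648.]
```

View pics/w4.png

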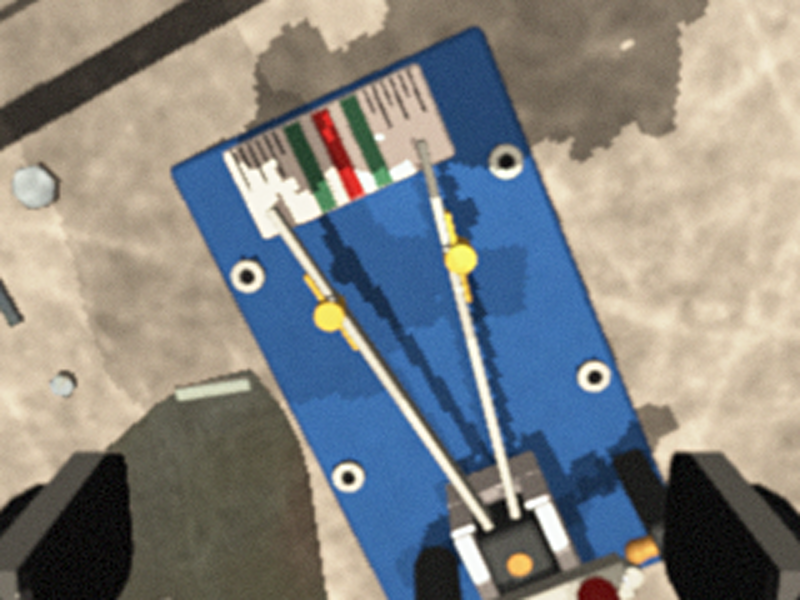

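```bash
python3 - <<'E'
from h import *
plan(sw([-.047,0,.042]),[-np.cos(ST[2]),-np.sin(ST[2])])
E
```

```text
shift [-1.800e-02  2.000e-03  5.228e+00] turn [-1.000e-03  1.000e-03 -3.975e+00]
shift [-1.800e-02  2.000e-03  5.228e+00] turn [1.0000e-03 2.0000e-03 2.6025e+01]
```

>>> arm_command(
  plan=[
    [1,-0.02,0,0,0,0,-3.97],
    [1,-0.02,0,1,0,0,-3.97],
    [1,-0.02,0,2,0,0,-3.97],
    [1,-0.02,0,3,0,0,-3.97],
    [1,-0.02,0,4,0,0,-3.97],
    [1,-0.02,0,4.7,0,0,-3.97],
    [1,-0.02,0,5.23,0,0,-3.97],
    [1,-0.02,0,5.23,0,0,-3.97],
  ],
  grip_force=20,
)

```text
t: 8.15
position: [0.4994, -0.0995, 0.0401]
orientation: [0.035, 0.999, 0.0, -0.002]
wrist_force: [-0.1, 0.0, 0.4]
gripper_width: 0.0853
```

```bash
python3 - <<'E'
from h import *
s=r.sense();print(s["t"],s["position"],s["wrist_force"].round(1))
plan(sw([-.047,0,.042]),[-np.cos(ST[2]),-np.sin(ST[2])])
c=cam("wrist");save(c,"w5.png",(160,100,480,340),2.5)
E
```

```text
8.15 [ 0.49944846 -0.09950199  0.04011031] [-0.1  0.   0.4]
shift [-0.029  0.002 -0.063] turn [ 0.001 -0.031 -0.003]
shift [-0.029  0.002 -0.063] turn [-4.8000e-02 -1.0000e-03  2.9997e+01]
```

View pics/w5.png

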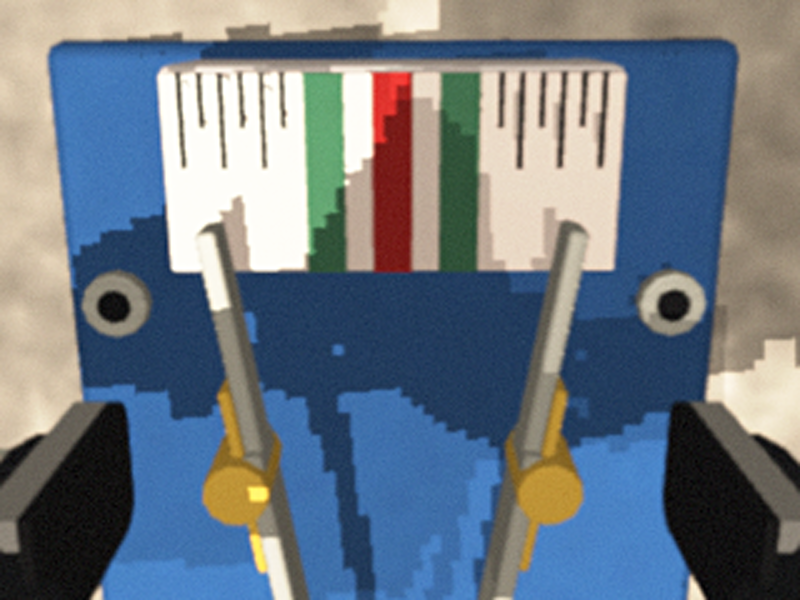

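>>> arm_command(
  plan=[
    [1,0,-0.03,0,0,0,0],
    [0.7,0,-0.03,0,0,0,0],
    [0.6,0,-0.03,0,0,0,0],
    [0.55,0,-0.03,0,0,0,0],
    [0.5,0,-0.03,0,0,0,0],
    [0.45,0,-0.03,0,0,0,0],
    [0.45,0,-0.03,0,0,0,0],
    [0.45,0,-0.03,0,0,0,0],
  ],
  grip_force=20,
)

```text
t: 9.0
position: [0.4995, -0.1004, 0.0424]
orientation: [0.035, 0.999, 0.0, -0.0]
wrist_force: [-3.6, 0.6, 8.6]
gripper_width: 0.0386
```

```bash
python3 - <<'E'
from h import *
s=r.sense();print(s["t"],s["position"],s["wrist_force"].round(1),s["gripper_width"])
c=cam("wrist");save(c,"w6.png",(160,100,480,340),2.5)
E
```

```text
9.0 [ 0.49952678 -0.10042286  0.04238467] [-3.6  0.6  8.6] 0.03857803910524297
```

View pics/w6.png

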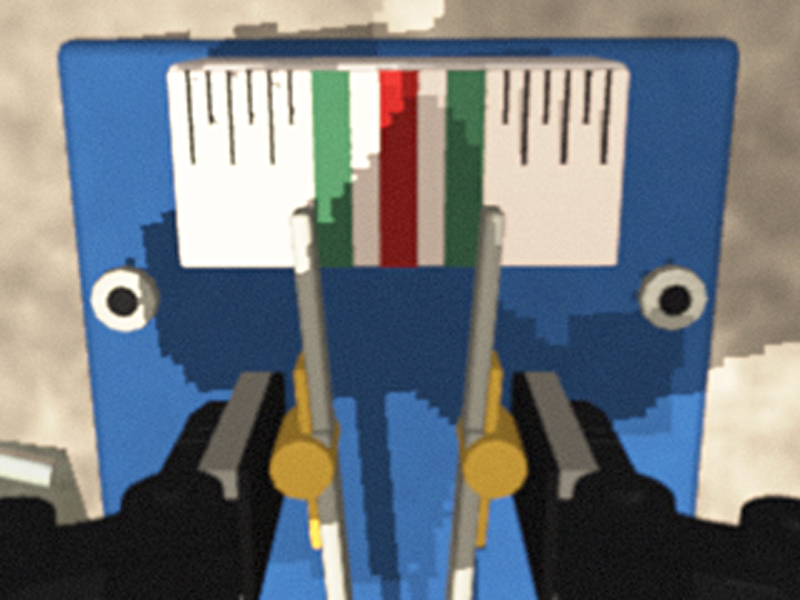

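>>> arm_command(
  plan=[
    [0.42,0,0,0,0,0,0],
    [0.385,0,0,0,0,0,0],
    [0.385,0,0,0,0,0,0],
    [0.385,0,0,0,0,0,0],
    [0.385,0,0,0,0,0,0],
    [0.385,0,0,0,0,0,0],
    [0.385,0,0,0,0,0,0],
    [0.385,0,0,0,0,0,0],
  ],
)

```text
t: 9.85
position: [0.4993, -0.1006, 0.0426]
orientation: [0.035, 0.999, 0.0, -0.001]
wrist_force: [-4.4, 1.3, 12.6]
gripper_width: 0.0333
```

>>> arm_command(
  plan=[
    [0.385,0,0,0,0,0,0],
    [0.385,0,0,0,0,0,0],
    [0.385,0,0,0,0,0,0],
    [0.385,0,0,0,0,0,0],
    [0.385,0,0,0,0,0,0],
    [0.385,0,0,0,0,0,0],
    [0.385,0,0,0,0,0,0],
    [0.385,0,0,0,0,0,0],
  ],
)

```text
t: 10.65
position: [0.4993, -0.1006, 0.0426]
orientation: [0.035, 0.999, 0.0, -0.001]
wrist_force: [-4.5, 0.7, 12.0]
gripper_width: 0.033
```

```bash
python3 - <<'E'
from h import *
s=r.sense();print(s["t"],s["position"],s["wrist_force"].round(1),s["gripper_width"])
c=cam("wrist");a=c["image"][100:310,200:440,::-1];t=cam("top");b=t["image"][145:265,265:355,::-1]
cv2.imwrite("pics/w7.png",np.hstack([cv2.resize(a,(600,525),interpolation=2),cv2.resize(cam("side")["image"][180:280,250:290,::-1],(200,525),interpolation=2)]))
C=cloud(c)
E
```

```text
10.65 [ 0.49930362 -0.1006078   0.04261625] [-4.5  0.7 12. ] 0.03296405220694711
```

View pics/w7.png

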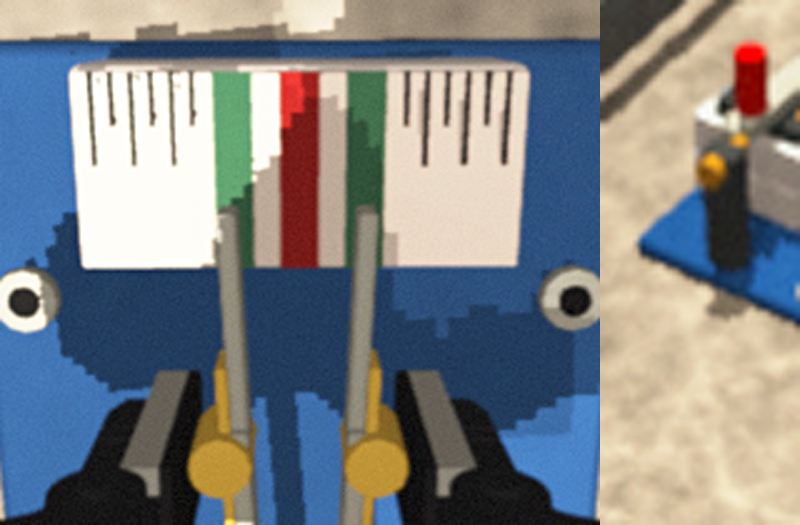

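>>> arm_command(
  plan=[
    [0.385,0,0,0,0,0,0],
    [0.385,0,0,0,0,0,0],
    [0.385,0,0,0,0,0,0],
    [0.385,0,0,0,0,0,0],
    [0.385,0,0,0,0,0,0],
    [0.385,0,0,0,0,0,0],
  ],
)

```text
t: 11.4
position: [0.4993, -0.1006, 0.0426]
orientation: [0.035, 0.999, 0.0, -0.001]
wrist_force: [-4.5, 0.4, 11.8]
gripper_width: 0.0329
```

```bash
python3 -c "
from cell import r
s=r.sense();print(s['t'],s['position'],s['gripper_width'],s['wrist_force']);print(r.hand_in())"
```

```text
11.4 [ 0.49929804 -0.10055142  0.04259728] 0.03291151574694552 [-4.49550003  0.37512604 11.80642016]
the job is handed in; nothing more can be done
None
```

I swung the keeper bar shut by its knob, squeezed the grips to 33 mm, held them there and handed the job in at 11.4 s, still holding. No verdict was reported.

- **Keeper bar:** the knob came up hard against its stop at about 19 N, roughly 1 mm from where I expected it shut. The wrist picture showed the bar end past the plunger, and a later side picture looked consistent with shut. I did not measure the bar's angle after letting go of the knob.
- **Tips:** the last picture showed both over their green marks, about 10 mm each side of the middle line and within about 0.5 mm of centred, well clear of the red strip.
- **Hold:** the gripper opening held at 33 mm for about 2 s before hand-in. I did not read the squeeze on each leg separately. The force on the wrist was a steady 12 N upward, which I took to be the fingers pressing down on the grips as they swing forward.
- **Not checked:** I took no direct measurement of whether the tail stayed seated. The arm kept clear of the bystanders, but I took no final picture of them.

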